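# Tighten the locking collar of an airbrush work stand

### The arm

A 6-joint arm with a two-finger parallel gripper is mounted at the origin on the work surface. World frame = base frame: x ahead of the robot, y to its left, z up, the work surface at z = 0. Lengths are in m, angles in rad, forces in N, time in s.
With the tool pointing down it reaches from about 0.4 to 0.825 m from the base axis. Payload 7 kg.
Tool frame: the origin (TCP) lies midway between the tips of the shut fingers; the grasp point (between the pads) lies 19 mm behind it; y points along the fingers, z is the direction in which the jaws open and shut, and the axes are right-handed (so a half turn about y gives the same grasp; the last joint's range is limited). The gripper opens to 88 mm and grips with 3 to 60 N. Pads are 19 mm wide; open, the fingers measure 130 mm over their backs; the gripper's body (78 mm by 193 mm) begins 47 mm behind the grasp point.
Start: joints at [-0.899, 0.359, 0.012, 0, -1.224, -0.288], TCP at [0.253, -0.626, 0.227] pointing down, gripper open.
Joint ranges: [-3.07, 3.07], [-1.43, 2.12], [-1.02, 1.25], [-3.03, 1.67], [-3.05, -0], [-3.03, 3.03]. Speed limits (rad/s): [2.39, 2.39, 3.01, 3.14, 3.14, 3.14].

### API

Orientations are given as [roll, pitch, yaw] about the fixed x, y, z axes, in that order (R = Rz(yaw) Ry(pitch) Rx(roll)).
In Python, from station import arm gives the robot as it stands.
- The arm moves only by the tool move_arm, never from a script. Its argument "deltas" is a list of rows, each an object with "dp": the shift along the tool's x, y, z in mm, a list of three; "rotation": the turn, a rotation vector about the tool's x, y, z in degrees, a list of three. A call has 1 to 5 rows; each row shifts and turns the pose as measured when the row begins, along the tool's axes as they then stand; what a row does not reach is not made up. A row lasts 1/12 s, in which the tool goes at most 41.7 mm and 7.16 degrees, less where a joint would pass 70% of its speed; a pose out of reach is approached as far as the arm can. A call is refused whole if a number of a shift passes 41.7 or a number of a turn 7.16, either way. A call with a gripper value outside its range is refused whole. "jaw" is the closure in counts, from 0 (fully open) to 255 (shut), set as the call begins (left out, the last holds). The fingers move at their own pace and stop on an object; "squeeze" is the grip in N (left out, the last holds). Time passes only in rows, so rows that do not move let the fingers close. It gives the time, the measured TCP pose, the force and the opening at its end, in the units of the state.
- arm.get_state(): the state, without advancing time (a new reading comes with each control period).
- arm.grab_frame(name): name is "side" or "top" or "wrist"; returns a dict with "pixels" (400x640x3 uint8, red, green, blue), "z_map" (400x640 float32, m along the optical axis (not along the pixel's ray), 0 where there is no reading), "fx", "fy", "cx", "cy" (pixels), "cam_to_world" (4x4, takes a point from camera to world coordinates); the wrist camera has in their place "mount" (4x4, takes a point from camera to tool coordinates, whose origin is the TCP and whose axes are the tool frame's). Camera axes: x right, y down, z forward; pixel columns grow to the right and rows downward; lengths in m; the calibration is good to about 2 mm. A picture is of the moment at which its call begins: read the wrist's pose just before it.
- arm.job_done(): hands the job in, once; it reports no verdict.
The state is a dict: "t": time; "q": joint angles; "qd": joint speeds; "joint_efforts": joint torques, N m; "eef_pos": TCP position; "ee_rot": TCP orientation; "force": force on the tool from outside, world axes, zero at the start; "moment": the same for the moment, N m; "width": finger opening in m.
Only numpy, scipy, OpenCV 4.12 (cv2) and the standard library are available. Lean on these libraries where they do the work, as an engineer would, in place of code of your own. Each camera call takes 0.05 s, during which the arm holds its last target.

### The job

Lock the painting stand: take the plain steel bar from the wooden tool block, put it down into one of the holes of the stand's collar that show in the open part of the cover, and push the collar round clockwise (seen from above). When the cover leaves the bar no more room, lift the bar out, put it into the next hole that has come into the opening behind it, and push on until the collar is fully home against its stop. Leave the bar standing in its last hole and let go.

Things in the scene. Friction and masses are not known exactly. Their poses are not given: they have to be found in the camera images.
- bar_grip (a point): Where to grip the bar: plain straight round steel, 14 mm thick, 130 mm long, upright and loose (leans up to 3 deg) in a plywood block (70 x 260 x 60 mm high), foot 50 mm deep, 10 mm over the bench. Point 90 mm over the foot, 40 mm below the top; z up along it. A wooden scraper with flat blade and a wooden stirrer with grey disc top, as tall, stand in the block's other two holes, 90 mm apart; order varies.
- collar_axis (a point): Fixed point on the stand's upright axis, level with the collar top, 80 mm over the bench; -x points to the middle of the cover's opening. Steel collar, 154 mm across, six upright holes 60 deg apart on a 58 mm radius, each 24 mm wide, 36 mm deep (floor 44 mm over the bench). Dark sheet cover, top 90 mm over the bench, open 55 deg either side of -x. Spindle at the axis 43 mm thick, top at 96 mm.
- hole_a (a point): Centre of the mouth of one collar hole, 58 mm from the axis, 80 mm over the bench; it turns with the collar. At the start it lies in the opening 13 to 33 deg anticlockwise (from above) of its middle, so it has the longest way to go. The next hole, 60 deg anticlockwise of it, is under the cover until this one nears the opening's clockwise end.
- collar (a joint): Collar angle in rad, growing clockwise seen from above. Starts at 0 to 0.35; fully home at its hard stop, 1.745 (a lug on the collar's flange is then against the block on the base). Dry friction about 0.15 Nm; it stays where left. The bar meets the cover when its centre is about 48 deg either side of the opening's middle, so one hole is not enough.

How it is judged:
On the way, in this order (a step that is already met when the one before it is completed fails the run):
1. the bar is down in a hole of the collar (horizontal distance between bar_grip and collar_axis between 0.03 and 0.095 m and z of bar_grip in the frame of collar_axis below 0.066 m and angle between bar_grip's own z axis and vertical below 0.45 rad), for 0.1 s.
2. the collar has been turned past 0.5 rad with the bar down in a hole (all of step 1 and value of joint collar above 0.5 rad), for 0.05 s.
3. the bar is lifted out of its hole with the collar not yet home (z of bar_grip in the frame of collar_axis above 0.09 m and value of joint collar below 1.5 rad), for 0.05 s.
4. the bar is down in a hole again, the collar not yet home (all of step 1 and value of joint collar below 1.5 rad), for 0.1 s.
At the end, for the whole second after the job is handed in: The collar is within 0.175 rad (10 degrees) of its hard stop (joint above 1.57) and at rest, and the released bar stands in a hole of the collar: its grip point 30 to 95 mm from the axis, less than 66 mm above the collar's top face, leaning less than 0.45 rad (all of step 1 and value of joint collar above 1.57 rad and velocity of joint collar between -0.05 and 0.05 rad/s); the robot touches nothing.
It also fails if it takes over 48 s, if anything falls off the work surface, if the arm or the gripper's body presses on something with over 40 N, if the wrist force passes 120 N, or if a joint passes its speed limit or range.

## Working session

There is one attempt and no reset: what is moved stays moved. The work goes in short steps, Python scripts to look and compute and a tool call to move; the robot and the scene stay as the last step left them, time stands still between calls to the robot, and variables do not carry over. Pictures are saved under pics/ and viewed, and the job is handed in when it is done.

Besides the shell and the picture viewer there is one more tool, called after ">>>" in YAML: its name, and indented under it one key for each argument. move_arm: Moves the arm, as the interface text tells. Its arguments: {"type":"object","properties":{"deltas":{"type":"array","items":{"type":"object","properties":{"dp":{"type":"array","items":{"type":"number"}},"rotation":{"type":"array","items":{"type":"number"}}}}},"jaw":{"type":"number"},"squeeze":{"type":"number"}},"required":["deltas"]}

```bash
mkdir -p pics; ls
cat > h.py <<'E'
import numpy as np, cv2
from station import arm
from scipy.spatial.transform import Rotation as R
def save(n,f): cv2.imwrite(f'pics/{n}.png', f['pixels'][:,:,::-1])
def ray(f,u,v,z=None,T=None):
    T=np.array(f['cam_to_world'] if T is None else T)
    d=T[:3,:3]@np.array([(u-f['cx'])/f['fx'],(v-f['cy'])/f['fy'],1.]);o=T[:3,3]
    return o+d*(z-o[2])/d[2]
def cloud(f,T=None):
    T=np.array(f['cam_to_world'] if T is None else T)
    z=f['z_map'];v,u=np.mgrid[:400,:640]
    P=np.stack([(u-f['cx'])/f['fx']*z,(v-f['cy'])/f['fy']*z,z],-1)
    return P@T[:3,:3].T+T[:3,3]
def tool():
    s=arm.get_state();T=np.eye(4)
    T[:3,3]=s['eef_pos'];T[:3,:3]=R.from_euler('xyz',s['ee_rot']).as_matrix();return T
E
python3 - <<'E'
from h import *
np.set_printoptions(precision=4,suppress=True)
s=arm.get_state();print(s);print(tool())
for n in ['side','top']:
    f=arm.grab_frame(n);save(n+'0',f);print(n,f['fx'],f['cx'],f['cy'],np.array(f['cam_to_world']))
    np.savez(n+'0.npz',**f)
E
```

```text
pics
{'t': 0.0, 'q': array([-0.8989,  0.3594,  0.011 , -0.0004, -1.2241, -0.2881]), 'qd': array([ 0.0016,  0.0007,  0.0006, -0.0022,  0.0002,  0.    ]), 'joint_efforts': array([  0.0003, -58.2717,  29.3062,   6.9972,   0.0071,  -0.0001]), 'eef_pos': array([ 0.2525, -0.6254,  0.2256]), 'ee_rot': array([-1.5691,  0.0001,  0.3836]), 'force': array([0.0421, 0.533 , 0.2886]), 'moment': array([ 0.0418, -0.0136, -0.0198]), 'width': 0.08757676268312298}
[[ 0.9273 -0.0008 -0.3743  0.2525]
 [ 0.3743  0.0015  0.9273 -0.6254]
 [-0.0001 -1.      0.0017  0.2256]
 [ 0.      0.      0.      1.    ]]
side 398.8922811392523 326.40417045341235 202.90540142756362 [[-0.8984 -0.2106  0.3854  0.2203]
 [-0.4385  0.4777 -0.7613  0.7533]
 [-0.0238 -0.8529 -0.5215  0.5497]
 [ 0.      0.      0.      1.    ]]
top 469.6541700397183 323.7948432433755 201.75384809054913 [[-0.0252 -0.9854  0.1682  0.3772]
 [-0.9996  0.0272  0.0098  0.0784]
 [-0.0142 -0.1679 -0.9857  1.2093]
 [ 0.      0.      0.      1.    ]]
```

View pics/side0.png

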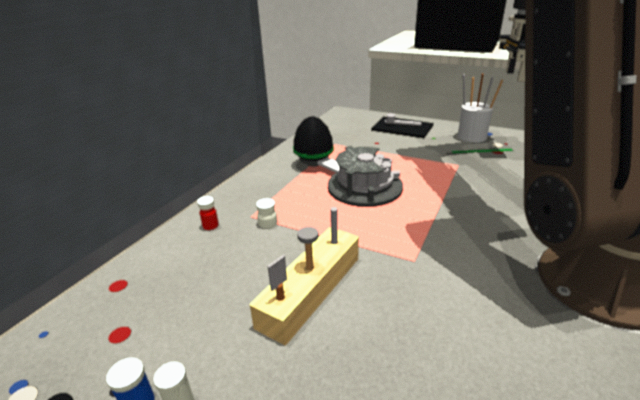

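View pics/top0.png

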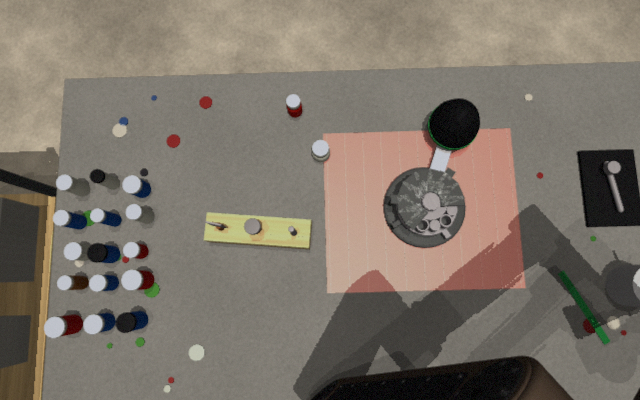

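The bar is at the block's right end in top view, about (293,231). The stand is at about (427,205), with the opening toward the lower right. I'll zoom in on both.

Run:
```python
from h import *
np.set_printoptions(precision=4,suppress=True)
f=dict(np.load('top0.npz'));g=dict(np.load('side0.npz'))
im=f['pixels'][:,:,::-1]
a=cv2.resize(im[160:252,378:472],None,fx=6,fy=6,interpolation=cv2.INTER_CUBIC);cv2.imwrite('pics/t_stand.png',a)
a=cv2.resize(im[205:255,200:315],None,fx=6,fy=6,interpolation=cv2.INTER_CUBIC);cv2.imwrite('pics/t_block.png',a)
a=cv2.resize(g['pixels'][195:345,245:365,::-1],None,fx=4,fy=4,interpolation=cv2.INTER_CUBIC);cv2.imwrite('pics/s_block.png',a)
C=cloud(f)
for p in [(293,231),(253,226),(217,226),(431,201),(425,207),(410,205),(440,232)]: print(p,C[p[1],p[0]],f['z_map'][p[1],p[0]])
```

```text
(293, 231) [0.4959 0.1627 0.1211] 1.0934455
(253, 226) [0.5078 0.2528 0.1406] 1.0770438
(217, 226) [0.5159 0.347  0.0933] 1.1259983
(431, 201) [ 0.562  -0.1675  0.0961] 1.1258711
(425, 207) [ 0.548  -0.1525  0.0952] 1.1246257
(410, 205) [ 0.5545 -0.1177  0.0906] 1.1305572
(440, 232) [ 0.4944 -0.202   0.02  ] 1.1892115
```

View pics/t_stand.png

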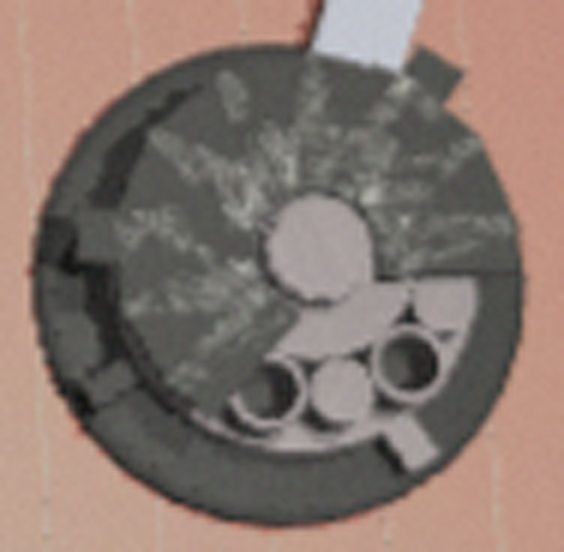

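View pics/t_block.png

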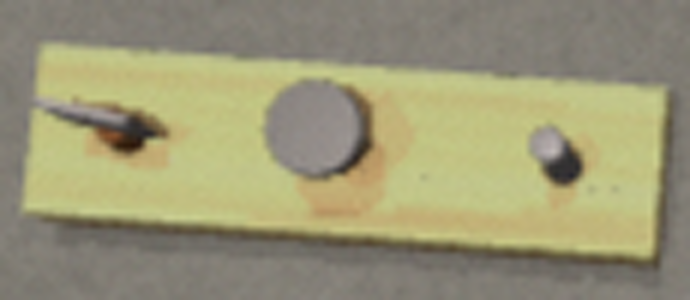

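View pics/s_block.png

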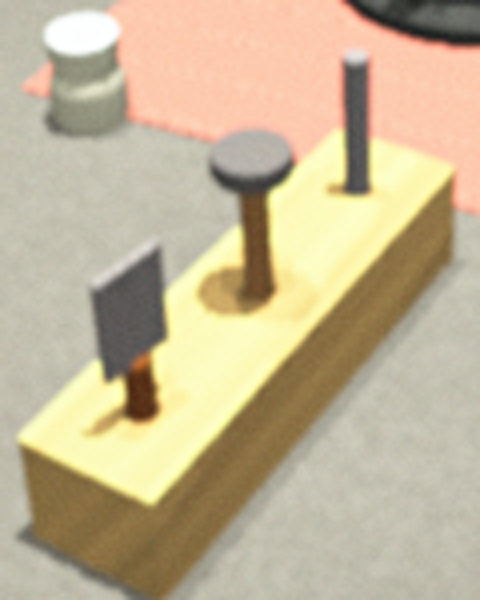

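Run:
```python
from h import *
np.set_printoptions(precision=4,suppress=True)
f=dict(np.load('top0.npz'));g=dict(np.load('side0.npz'))
P=lambda u,v,z: ray(f,378+u/6-.4,160+v/6-.4,z)
ax=P(318,248,.096);print('axis',ax)
for n,u,v,z in [('hA',408,362,.08),('hB',272,392,.08),('e1',520,270,.09),('e1i',400,270,.09),('e2o',195,415,.09),('e2i',290,330,.09)]:
    p=P(u,v,z);d=p-ax;print(n,p,np.hypot(d[0],d[1]),np.degrees(np.arctan2(d[1],d[0])))
print('bar top',ray(f,200+545/6-.4,205+140/6-.4,.14),ray(g,245+356/4-.4,195+58/4-.4,.14))
print('bar base',ray(g,245+358/4-.4,195+188/4-.4,.06))
c=[ray(f,200+u/6-.4,205+v/6-.4,.06)[:2] for u,v in [(40,45),(666,88),(655,260),(22,212)]];print(np.array(c),np.mean(c,0))
C=cloud(f);m=(C[...,2]>.08)&(f['z_map']>0)
print('egg',C[95:150,425:485,2].max(),C[125,455])
```

```text
axis [ 0.5622 -0.1666  0.096 ]
hA [ 0.5174 -0.2032  0.08  ] 0.05790935828047843 -140.71868827615117
hB [ 0.5067 -0.1479  0.08  ] 0.058525473238511504 161.45073732751095
e1 [ 0.552 -0.248  0.09 ] 0.0820638822307773 -97.11859375771043
e1i [ 0.5533 -0.2001  0.09  ] 0.03467271623781464 -104.78858758355534
e2o [ 0.4972 -0.1148  0.09  ] 0.08307470274380878 141.4905138553334
e2i [ 0.5303 -0.1546  0.09  ] 0.03407851224688289 159.49081314264234
bar top [0.5011 0.167  0.14  ] [0.5004 0.1702 0.14  ]
bar base [0.5018 0.1675 0.06  ]
[[0.5554 0.3822]
 [0.5305 0.1235]
 [0.46   0.1294]
 [0.4864 0.3884]] [0.5081 0.2559]
egg 1.2092729069773336 [ 0.7362 -0.2266  0.1376]
```

>>> move_arm:
  deltas:
    - {"dp":[24,0,29],"rotation":[0,-7,0]}
    - {"dp":[27,0,26],"rotation":[0,-7,0]}
    - {"dp":[30,0,23],"rotation":[0,-7,0]}
    - {"dp":[33,0,19],"rotation":[0,-7,0]}
    - {"dp":[35,0,15],"rotation":[0,-7,0]}
  jaw: 0
  squeeze: 40

```text
t: 0.52
eef_pos: [0.3051, -0.443, 0.2197]
ee_rot: [-1.561, -0.002, 1.004]
force: [0.8, -0.1, 0.1]
width: 0.088
```

>>> move_arm:
  deltas:
    - {"dp":[37,0,10],"rotation":[0,-7,0]}
    - {"dp":[38,0,6],"rotation":[0,-7,0]}
    - {"dp":[38,0,1],"rotation":[0,-7,0]}
    - {"dp":[38,0,-4],"rotation":[0,-7,0]}
    - {"dp":[37,0,-8],"rotation":[0,0,0]}

```text
t: 0.93
eef_pos: [0.3589, -0.2511, 0.2189]
ee_rot: [-1.561, -0.008, 1.512]
force: [2.0, 1.1, -0.1]
width: 0.0877
```

>>> move_arm:
  deltas:
    - {"dp":[38,0,-10],"rotation":[0,0,0]}
    - {"dp":[38,0,-10],"rotation":[0,0,0]}
    - {"dp":[38,0,-10],"rotation":[0,0,0]}
    - {"dp":[38,0,-10],"rotation":[0,0,0]}
    - {"dp":[38,0,-10],"rotation":[0,0,0]}

```text
t: 1.35
eef_pos: [0.4186, -0.0548, 0.2205]
ee_rot: [-1.563, -0.009, 1.513]
force: [1.3, 0.3, -0.3]
width: 0.0873
```

>>> move_arm:
  deltas:
    - {"dp":[38,0,-10],"rotation":[0,0,0]}
    - {"dp":[38,0,-10],"rotation":[0,0,0]}
    - {"dp":[38,0,-10],"rotation":[0,0,0]}
    - {"dp":[38,0,-10],"rotation":[0,0,0]}
    - {"dp":[10,0,-3],"rotation":[0,0,0]}

```text
t: 1.77
eef_pos: [0.4713, 0.1174, 0.2222]
ee_rot: [-1.565, -0.011, 1.517]
force: [0.7, 0.2, 1.8]
width: 0.0876
```

Run:
```python
from h import *
np.set_printoptions(precision=4,suppress=True)
T=tool();s=arm.get_state();print(s['t'],T,s['q'],s['qd'])
f=arm.grab_frame('wrist');save('w1',f);M=T@np.array(f['mount']);print(np.array(f['mount']),f['fx'])
np.savez('w1.npz',T=M,**f)
```

```text
1.7667 [[ 0.0533 -0.0049 -0.9986  0.4713]
 [ 0.9985  0.0113  0.0533  0.1174]
 [ 0.011  -0.9999  0.0055  0.2222]
 [ 0.      0.      0.      1.    ]] [ 0.6399  0.0476 -0.3917 -0.0133 -1.1288 -0.6875] [ 0.165   0.0967  0.0938 -0.0049 -0.0232 -0.1329]
[[ 0.0003  0.9507  0.3102 -0.0852]
 [ 0.0007 -0.3102  0.9507 -0.1584]
 [ 1.     -0.     -0.0007  0.0002]
 [ 0.      0.      0.      1.    ]] 323.704337613346
```

View pics/w1.png

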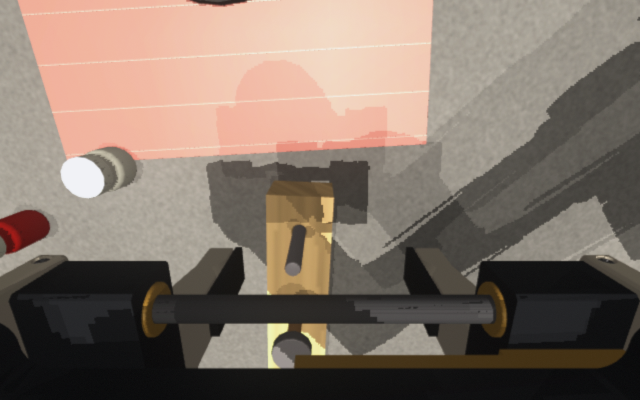

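The wrist view shows the bar's top at about (293,267) and its foot at the block top at about (299,230).

Run:
```python
from h import *
np.set_printoptions(precision=4,suppress=True)
f=dict(np.load('w1.npz'));print(ray(f,293,267,.14,f['T']),ray(f,298.5,231,.06,f['T']))
T=tool();print(T)
for z in (.085,):
    print('d',T[:3,:3].T@(np.array([.501,.168,z])-T[:3,3])*1000)
```

```text
[0.4991 0.1646 0.14  ] [0.5002 0.1663 0.06  ]
[[ 0.0528 -0.0055 -0.9986  0.4713]
 [ 0.9985  0.011   0.0527  0.1172]
 [ 0.0107 -0.9999  0.0061  0.222 ]
 [ 0.      0.      0.      1.    ]]
d [ 50.7912 137.3846 -27.817 ]
```

>>> move_arm:
  deltas:
    - {"dp":[26,0,-14],"rotation":[-0.3,0,0.6]}
    - {"dp":[25,15,-14],"rotation":[0,0,0]}
    - {"dp":[4,35,-2],"rotation":[0,0,0]}
    - {"dp":[0,35,0],"rotation":[0,0,0]}
    - {"dp":[0,0,0],"rotation":[0,0,0]}

```text
t: 2.23
eef_pos: [0.5058, 0.175, 0.1356]
ee_rot: [-1.573, -0.002, 1.522]
force: [-1.0, -0.7, -1.1]
width: 0.0878
```

Run:
```python
from h import *
np.set_printoptions(precision=4,suppress=True)
T=tool();print(T)
for z in (.09,):
    print('d',T[:3,:3].T@(np.array([.5005,.167,z])-T[:3,3])*1000)
```

```text
[[ 0.0491  0.0022 -0.9988  0.5058]
 [ 0.9988  0.0019  0.0491  0.175 ]
 [ 0.002  -1.     -0.0021  0.1356]
 [ 0.      0.      0.      1.    ]]
d [-8.3831 45.5479  5.0335]
```

>>> move_arm:
  deltas:
    - {"dp":[-8,10,5],"rotation":[0,0,0]}
    - {"dp":[0,20,0],"rotation":[0,0,0]}
    - {"dp":[0,15,0],"rotation":[0,0,0]}
    - {"dp":[0,0,0],"rotation":[0,0,0]}

```text
t: 2.57
eef_pos: [0.5003, 0.1651, 0.0919]
ee_rot: [-1.572, 0.001, 1.522]
force: [-0.3, -0.8, -0.5]
width: 0.0878
```

Run:
```python
from h import *
np.set_printoptions(precision=4,suppress=True)
T=tool();f=arm.grab_frame('wrist');save('w2',f);print(arm.get_state()['qd'])
print('d',T[:3,:3].T@(np.array([.5005,.167,.09])-T[:3,3])*1000)
```

```text
[ 0.0033 -0.0238  0.0329  0.0118 -0.011  -0.0025]
d [ 1.9191  1.9214 -0.0656]
```

View pics/w2.png

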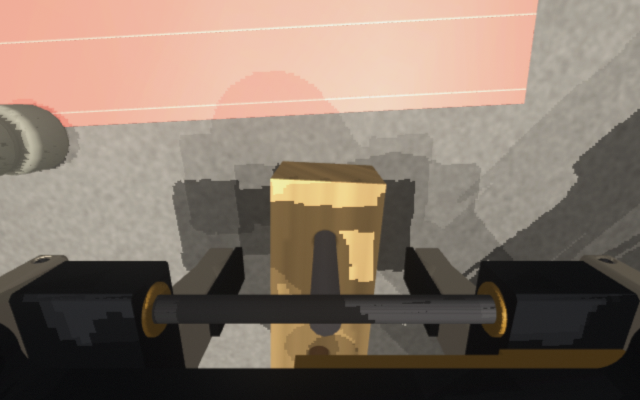

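The bar lies between the fingers at column 325, with its top at about row 333. I'll check where it sits fore-aft.

Run:
```python
from h import *
np.set_printoptions(precision=4,suppress=True)
T=tool();f=dict(np.load('w1.npz'));M=T@f['mount']
print(ray(f,325,331,.14,M),ray(f,325,233,.06,M),T[:3,3])
```

```text
[0.5008 0.1719 0.14  ] [0.5003 0.1617 0.06  ] [0.5012 0.1655 0.0934]
```

>>> move_arm:
  deltas:
    - {"dp":[1,0,0],"rotation":[0,0,0]}
    - {"dp":[0,0,0],"rotation":[0,0,0]}
    - {"dp":[0,0,0],"rotation":[0,0,0]}
    - {"dp":[0,0,0],"rotation":[0,0,0]}
    - {"dp":[0,0,0],"rotation":[0,0,0]}
  jaw: 255
  squeeze: 40

```text
t: 3.03
eef_pos: [0.5042, 0.1676, 0.1002]
ee_rot: [-1.58, -0.004, 1.522]
force: [-0.8, 0.3, 0.4]
width: 0.0597
```

>>> move_arm:
  deltas:
    - {"dp":[0,8,2],"rotation":[0.3,0,0]}
    - {"dp":[0,3,1],"rotation":[0,0,0]}
    - {"dp":[0,0,0],"rotation":[0,0,0]}
    - {"dp":[0,0,0],"rotation":[0,0,0]}
    - {"dp":[0,0,0],"rotation":[0,0,0]}

```text
t: 3.45
eef_pos: [0.5011, 0.168, 0.0887]
ee_rot: [-1.575, -0.005, 1.523]
force: [0.3, -0.3, -0.8]
width: 0.0267
```

>>> move_arm:
  deltas:
    - {"dp":[0,0,0],"rotation":[0,0,0]}
    - {"dp":[0,0,0],"rotation":[0,0,0]}
    - {"dp":[0,0,0],"rotation":[0,0,0]}
    - {"dp":[0,0,0],"rotation":[0,0,0]}

```text
t: 3.78
eef_pos: [0.501, 0.168, 0.0885]
ee_rot: [-1.574, -0.004, 1.523]
force: [0.7, 0.5, -0.5]
width: 0.0134
```

>>> move_arm:
  deltas:
    - {"dp":[0,-20,0],"rotation":[0,0,0]}
    - {"dp":[0,-35,0],"rotation":[0,0,0]}
    - {"dp":[0,-35,0],"rotation":[0,0,0]}
    - {"dp":[0,-35,0],"rotation":[0,0,0]}
    - {"dp":[0,-10,0],"rotation":[0,0,0]}
  squeeze: 50

```text
t: 4.2
eef_pos: [0.4999, 0.1673, 0.2246]
ee_rot: [-1.57, -0.002, 1.522]
force: [0.9, 0.0, -0.6]
width: 0.0132
```

>>> move_arm:
  deltas:
    - {"dp":[-37,0,-3],"rotation":[0,7,0]}
    - {"dp":[-36,0,-8],"rotation":[0,7,0]}
    - {"dp":[-35,0,-12],"rotation":[0,7,0]}
    - {"dp":[-33,0,-16],"rotation":[0,7,0]}
    - {"dp":[-31,0,-20],"rotation":[0,7,0]}

```text
t: 4.62
eef_pos: [0.5086, -0.0158, 0.2291]
ee_rot: [-1.573, -0.012, 0.903]
force: [1.4, -0.4, -1.7]
width: 0.0136
```

>>> move_arm:
  deltas:
    - {"dp":[-28,0,-24],"rotation":[0,7,0]}
    - {"dp":[-25,0,-27],"rotation":[0,7,0]}
    - {"dp":[-21,0,-30],"rotation":[0,7,0]}
    - {"dp":[-13,0,-25],"rotation":[0,7,0]}
    - {"dp":[-3,0,-8],"rotation":[0,4,0.5]}

```text
t: 5.03
eef_pos: [0.5115, -0.1734, 0.2277]
ee_rot: [-1.566, -0.002, 0.323]
force: [0.4, 0.6, -1.2]
width: 0.0132
```

>>> move_arm:
  deltas:
    - {"dp":[0,0,0],"rotation":[0,0,0]}
    - {"dp":[0,0,0],"rotation":[0,0,0]}

```text
t: 5.2
eef_pos: [0.5106, -0.1762, 0.2267]
ee_rot: [-1.565, -0.0, 0.315]
force: [0.4, -0.6, -1.5]
width: 0.0131
```

Run:
```python
from h import *
np.set_printoptions(precision=4,suppress=True)
T=tool();f=arm.grab_frame('wrist');save('w3',f);M=T@np.array(f['mount'])
np.savez('w3.npz',T=M,**f)
print(T);print('d',T[:3,:3].T@(np.array([.5174,-.2032,.225])-T[:3,3])*1000)
g=arm.grab_frame('side');save('s3',g);g=arm.grab_frame('top');save('t3',g)
```

```text
[[ 0.9509 -0.0018 -0.3096  0.5106]
 [ 0.3096  0.0057  0.9508 -0.1762]
 [ 0.     -1.      0.006   0.2267]
 [ 0.      0.      0.      1.    ]]
d [ -1.8454   1.4842 -27.7975]
```

View pics/w3.png

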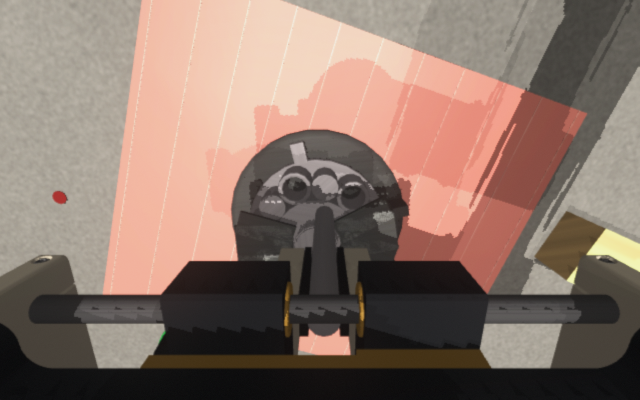

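View pics/s3.png

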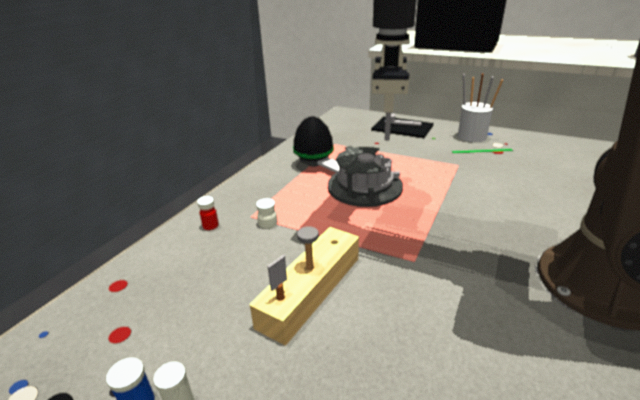

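View pics/t3.png

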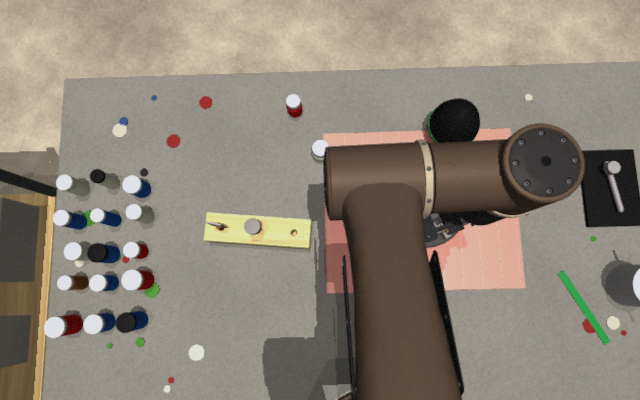

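The wrist view shows hole A at (296,188), the clockwise hole at (350,190), and the bar's foot at about (323,210).

Run:
```python
from h import *
np.set_printoptions(precision=4,suppress=True)
f=dict(np.load('w3.npz'))
a=cv2.resize(f['pixels'][120:270,220:420,::-1],None,fx=4,fy=4,interpolation=cv2.INTER_CUBIC);cv2.imwrite('pics/w3z.png',a)
print(ray(f,295.5,188,.08,f['T']),ray(f,350.5,190,.08,f['T']),'foot',ray(f,322.5,211,.110,f['T']))
```

```text
[ 0.5161 -0.203   0.08  ] [ 0.5015 -0.1513  0.08  ] foot [ 0.5207 -0.1739  0.11  ]
```

View pics/w3z.png

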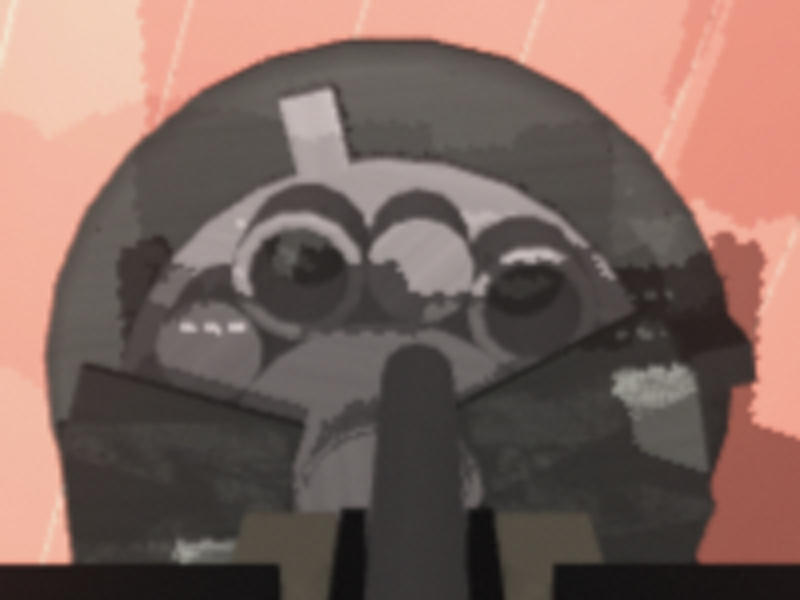

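Run:
```python
from h import *
np.set_printoptions(precision=4,suppress=True)
f=dict(np.load('w3.npz'));C=cloud(f,f['T'])
for v in range(200,262,4): print(v,C[v,323],C[v,317],C[v,329])
g=arm.grab_frame('side');C2=cloud(g);a=cv2.resize(g['pixels'][70:200,330:450,::-1],None,fx=5,fy=5,interpolation=cv2.INTER_CUBIC);cv2.imwrite('pics/s3z.png',a[:600])
for v in range(90,145,5): print(v,C2[v,388])
```

```text
200 [ 0.5193 -0.1738  0.0806] [ 0.5215 -0.1793  0.0795] [ 0.5194 -0.1674  0.074 ]
204 [ 0.5236 -0.1724  0.0796] [ 0.5249 -0.1782  0.0813] [ 0.5217 -0.1667  0.0796]
208 [ 0.503  -0.1794  0.1567] [ 0.5287 -0.177   0.0816] [ 0.5027 -0.1747  0.1533]
212 [ 0.5033 -0.1794  0.1651] [ 0.5067 -0.1829  0.1589] [ 0.5028 -0.1749  0.1624]
216 [ 0.5032 -0.1795  0.1738] [ 0.5061 -0.183   0.169 ] [ 0.5027 -0.1752  0.1713]
220 [ 0.5031 -0.1795  0.1817] [ 0.5063 -0.1828  0.1765] [ 0.5028 -0.1753  0.1793]
224 [ 0.5029 -0.1796  0.1898] [ 0.5058 -0.1828  0.1852] [ 0.5028 -0.1755  0.1867]
228 [ 0.5037 -0.1794  0.1947] [ 0.5057 -0.1827  0.1923] [ 0.5027 -0.1757  0.1941]
232 [ 0.503  -0.1797  0.2029] [ 0.5055 -0.1827  0.1994] [ 0.5026 -0.1759  0.2011]
236 [ 0.5032 -0.1796  0.2084] [ 0.5053 -0.1827  0.2061] [ 0.5028 -0.1759  0.2067]
240 [ 0.5033 -0.1796  0.2141] [ 0.5056 -0.1825  0.2112] [ 0.503  -0.176   0.2121]
244 [ 0.5031 -0.1797  0.2199] [ 0.5054 -0.1825  0.2171] [ 0.5029 -0.1762  0.2181]
248 [ 0.5031 -0.1797  0.2251] [ 0.5057 -0.1823  0.2215] [ 0.5032 -0.1762  0.2226]
252 [ 0.5033 -0.1797  0.2295] [ 0.5045 -0.1826  0.2291] [ 0.5024 -0.1766  0.2293]
256 [ 0.5036 -0.1796  0.2335] [ 0.5056 -0.1822  0.2313] [ 0.5035 -0.1763  0.2317]
260 [ 0.5032 -0.1798  0.2388] [ 0.505  -0.1824  0.237 ] [ 0.5026 -0.1767  0.238 ]
90 [ 0.4886 -0.0915  0.3011]
95 [ 0.5064 -0.1496  0.2722]
100 [ 0.507  -0.1538  0.259 ]
105 [ 0.5069 -0.1557  0.2463]
110 [ 0.5055 -0.1536  0.2347]
115 [ 0.509  -0.1672  0.2174]
120 [ 0.5083 -0.1672  0.2047]
125 [ 0.5085 -0.1703  0.1906]
130 [ 0.508  -0.1711  0.1771]
135 [ 0.5074 -0.1719  0.1635]
140 [ 0.6129 -0.5152  0.0017]
```

View pics/s3z.png

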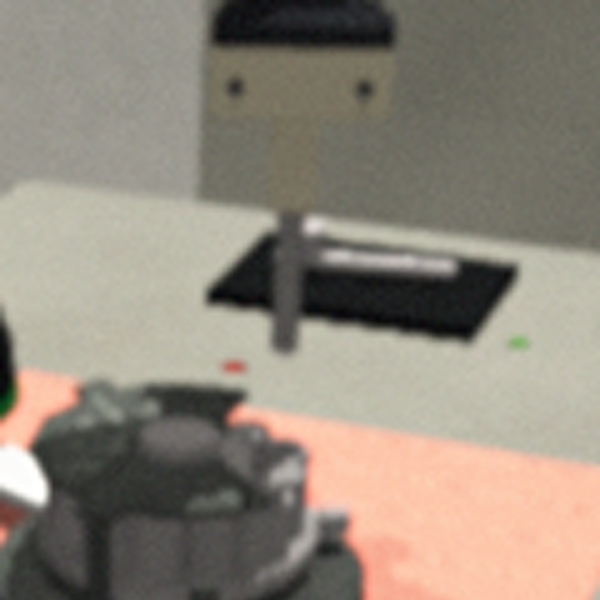

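>>> move_arm:
  deltas:
    - {"dp":[-2,5,-15],"rotation":[-0.4,0,0]}
    - {"dp":[0,15,-13],"rotation":[0,0,0]}
    - {"dp":[0,15,0],"rotation":[0,0,0]}
    - {"dp":[0,0,0],"rotation":[0,0,0]}
    - {"dp":[0,0,0],"rotation":[0,0,0]}

```text
t: 5.82
eef_pos: [0.5202, -0.2004, 0.1923]
ee_rot: [-1.575, -0.005, 0.33]
force: [0.3, -0.3, -1.5]
width: 0.0129
```

Run:
```python
from h import *
np.set_printoptions(precision=4,suppress=True)
T=tool();f=arm.grab_frame('wrist');M=T@np.array(f['mount']);save('w4',f)
a=cv2.resize(f['pixels'][120:270,220:420,::-1],None,fx=4,fy=4,interpolation=cv2.INTER_CUBIC);cv2.imwrite('pics/w4z.png',a)
np.savez('w4.npz',T=M,**f)
print(T);print('d',T[:3,:3].T@(np.array([.517,-.203,.125])-T[:3,3])*1000)
C=cloud(f,M)
for v in range(190,260,6): print(v,C[v,323],C[v,319],C[v,329])
```

```text
[[ 0.946   0.0057 -0.3242  0.5202]
 [ 0.3242 -0.0023  0.946  -0.2004]
 [ 0.0046 -1.     -0.0041  0.1923]
 [ 0.      0.      0.      1.    ]]
d [-4.1765 67.2697 -1.098 ]
190 [ 0.5207 -0.2023  0.0452] [ 0.5222 -0.2059  0.0441] [ 0.5188 -0.1967  0.0451]
196 [ 0.5265 -0.2003  0.0451] [ 0.5282 -0.2039  0.0438] [ 0.5243 -0.1948  0.0461]
202 [ 0.5283 -0.1996  0.0586] [ 0.5294 -0.2032  0.0588] [ 0.5247 -0.1949  0.0644]
208 [ 0.5135 -0.2043  0.1216] [ 0.5154 -0.2068  0.1187] [ 0.5131 -0.1996  0.1183]
214 [ 0.5134 -0.2042  0.1348] [ 0.5144 -0.2069  0.1347] [ 0.5127 -0.2     0.133 ]
220 [ 0.5133 -0.2042  0.147 ] [ 0.5148 -0.2065  0.1453] [ 0.5127 -0.2001  0.1451]
226 [ 0.5135 -0.2041  0.1573] [ 0.5144 -0.2065  0.1571] [ 0.5126 -0.2003  0.1561]
232 [ 0.5132 -0.2041  0.1678] [ 0.5141 -0.2064  0.1675] [ 0.5124 -0.2005  0.1667]
238 [ 0.5128 -0.2042  0.1775] [ 0.5142 -0.2062  0.1759] [ 0.5127 -0.2005  0.175 ]
244 [ 0.5123 -0.2043  0.1868] [ 0.5144 -0.206   0.1836] [ 0.5127 -0.2006  0.1834]
250 [ 0.513  -0.204   0.1928] [ 0.5132 -0.2062  0.1937] [ 0.5129 -0.2006  0.1906]
256 [ 0.5129 -0.204   0.1998] [ 0.5143 -0.2057  0.1983] [ 0.5126 -0.2008  0.1983]
```

View pics/w4z.png

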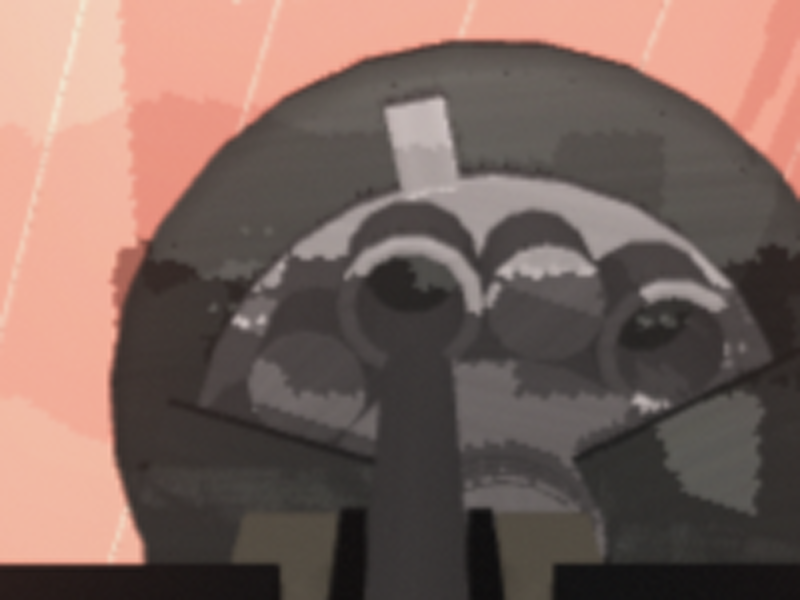

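Run:
```python
from h import *
np.set_printoptions(precision=4,suppress=True)
f=dict(np.load('w4.npz'));T=tool()
for v in (192,194,196,198):
  p=ray(f,322.6,v,.08,f['T']);d=p[:2]-[.5622,-.1666];print(p,np.hypot(*d),np.degrees(np.arctan2(d[1],d[0])))
C=cloud(f,f['T'])
for u in range(300,346,3): print(u,C[190,u])
print(T[:3,3],arm.get_state()['t'])
```

```text
[ 0.5132 -0.205   0.08  ] 0.062228338686707255 -141.92055548003566
[ 0.5149 -0.2044  0.08  ] 0.060524232385437436 -141.35644357029935
[ 0.5166 -0.2038  0.08  ] 0.058819454997447666 -140.75721512599608
[ 0.5184 -0.2032  0.08  ] 0.057114604381393486 -140.1196299759776
300 [ 0.528  -0.2235  0.0452]
303 [ 0.5273 -0.2207  0.0444]
306 [ 0.5161 -0.2192  0.0803]
309 [ 0.5157 -0.2166  0.0787]
312 [ 0.5247 -0.2124  0.0435]
315 [ 0.5234 -0.2096  0.0447]
318 [ 0.5221 -0.2069  0.0457]
321 [ 0.5215 -0.2041  0.0446]
324 [ 0.5202 -0.2014  0.0459]
327 [ 0.5194 -0.1986  0.0452]
330 [ 0.5186 -0.1958  0.0448]
333 [ 0.5175 -0.193   0.0452]
336 [ 0.5076 -0.1947  0.0807]
339 [ 0.5072 -0.192   0.0788]
342 [ 0.5066 -0.1894  0.0779]
345 [ 0.505  -0.1873  0.0808]
[ 0.52   -0.2002  0.1922] 5.8667
```

>>> move_arm:
  deltas:
    - {"dp":[-4,8,-2],"rotation":[0,0,0]}
    - {"dp":[0,20,0],"rotation":[0,0,0]}
    - {"dp":[0,5,0],"rotation":[0.3,0,0.2]}

```text
t: 6.12
eef_pos: [0.5187, -0.2033, 0.1612]
ee_rot: [-1.572, -0.006, 0.333]
force: [-1.4, 0.1, -2.6]
width: 0.0132
```

Run:
```python
from h import *
np.set_printoptions(precision=4,suppress=True)
T=tool();print(T);print('d',T[:3,:3].T@(np.array([.517,-.2035,.125])-T[:3,3])*1000)
```

```text
[[ 0.945   0.0062 -0.3269  0.5187]
 [ 0.3269  0.001   0.9451 -0.2033]
 [ 0.0062 -1.     -0.0011  0.1612]
 [ 0.      0.      0.      1.    ]]
d [-1.865  36.1401  0.3521]
```

>>> move_arm:
  deltas:
    - {"dp":[-1.5,10,0],"rotation":[0,0,0]}
    - {"dp":[0,12,0],"rotation":[0,0,0]}
    - {"dp":[0,8,0],"rotation":[0,0,0]}
    - {"dp":[0,0,0],"rotation":[0,0,0]}

```text
t: 6.45
eef_pos: [0.5177, -0.2039, 0.131]
ee_rot: [-1.572, -0.006, 0.335]
force: [-0.5, -0.2, -1.8]
width: 0.0128
```

```bash
cat > arc.py <<'E'
from h import *
import sys
np.set_printoptions(precision=1,suppress=True)
th1,n,z=float(sys.argv[1]),int(sys.argv[2]),float(sys.argv[3])
ax=np.array([.5622,-.1666]);T=tool();p=T[:3,3].copy();d=p[:2]-ax
th0=np.degrees(np.arctan2(d[1],d[0]));th0-=360*(th0>0)
s=arm.get_state();print('t',s['t'],'theta',th0,'r',np.hypot(*d)*1000,'z',p[2],'F',s['force'],'rot',s['ee_rot'])
for k in range(1,n+1):
    a=np.radians(th0+(th1-th0)*k/n);q=np.r_[ax+.058*np.array([np.cos(a),np.sin(a)]),p[2]+(z-p[2])*(1 if k==n else k/n) if k<n else z]
    print(T[:3,:3].T@(q-p)*1000);p=q
E
sed -i 's/p\[2\]+(z-p\[2\])\*(1 if k==n else k\/n) if k<n else z/z/' arc.py
python3 arc.py -180 5 .127
```

```text
t 6.45 theta -140.06499056407847 r 58.06517386037565 z 0.1309812851315792 F [-0.5 -0.2 -1.8] rot [-1.6 -0.   0.3]
[-2.3  4.   7.8]
[-1.2 -0.   8. ]
[-0.1 -0.   8.1]
[ 1. -0.  8.]
[2.1 0.  7.8]
```

>>> move_arm:
  deltas:
    - {"dp":[0,3.5,0],"rotation":[0,0,0]}
    - {"dp":[0,0,0],"rotation":[0,0,0]}
    - {"dp":[-2,0,6],"rotation":[0,0,0]}
    - {"dp":[-2,0,7],"rotation":[0,0,0]}
    - {"dp":[-1,0,7],"rotation":[0,0,0]}

```text
t: 6.87
eef_pos: [0.5091, -0.1873, 0.1298]
ee_rot: [-1.576, -0.011, 0.335]
force: [2.3, -3.9, -3.3]
width: 0.0128
```

```bash
python3 arc.py -195 5 .127
```

```text
t 6.8667 theta -158.72276466975558 r 56.93845374914198 z 0.12975781712524925 F [ 2.3 -3.9 -3.3] rot [-1.6 -0.   0.3]
[-0.9  2.7  7.3]
[ 1.1 -0.   7.3]
[ 2.  -0.   7.1]
[ 2.9 -0.   6.7]
[3.7 0.  6.3]
```

>>> move_arm:
  deltas:
    - {"dp":[-1,2,7],"rotation":[0,0,0.4]}
    - {"dp":[1,0,7],"rotation":[0,0,0]}
    - {"dp":[2,0,7],"rotation":[0,0,0]}
    - {"dp":[3,0,7],"rotation":[0,0,0]}
    - {"dp":[3,0,6],"rotation":[0,0,0]}

```text
t: 7.28
eef_pos: [0.5066, -0.1503, 0.1308]
ee_rot: [-1.582, -0.009, 0.337]
force: [3.9, -5.4, -2.8]
width: 0.0133
```

```bash
python3 arc.py -196 2 .127
python3 - <<'E'
from h import *
f=arm.grab_frame('wrist')
a=cv2.resize(f['pixels'][120:270,220:420,::-1],None,fx=4,fy=4,interpolation=cv2.INTER_CUBIC);cv2.imwrite('pics/w5z.png',a)
E
```

```text
t 7.2833 theta -196.32339017432278 r 57.96779057710987 z 0.1307663891035345 F [ 3.9 -5.4 -2.8] rot [-1.6 -0.   0.3]
[-0.2  3.8 -0.1]
[-0.1  0.  -0.1]
```

View pics/w5z.png

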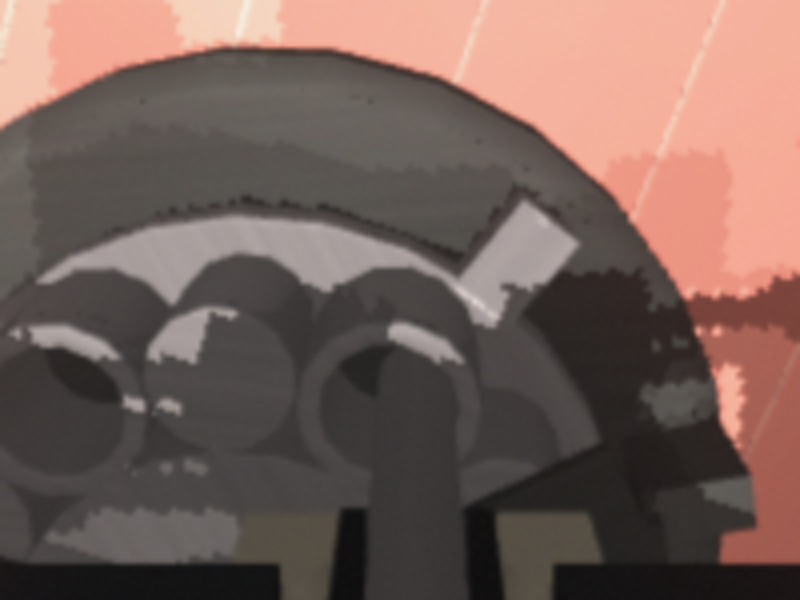

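>>> move_arm:
  deltas:
    - {"dp":[-1,0,-4],"rotation":[0.5,0,0.4]}
    - {"dp":[0,-8,0],"rotation":[0,0,0]}
    - {"dp":[0,-20,0],"rotation":[0,0,0]}
    - {"dp":[0,-22,0],"rotation":[0,0,0]}
    - {"dp":[0,-2,0],"rotation":[0,0,0]}

```text
t: 7.75
eef_pos: [0.5033, -0.1518, 0.1836]
ee_rot: [-1.566, 0.007, 0.339]
force: [0.9, -1.0, -1.0]
width: 0.0132
```

>>> move_arm:
  deltas:
    - {"dp":[-3,0,-5],"rotation":[0,0,0]}
    - {"dp":[-3,0,-10],"rotation":[0,0,0]}
    - {"dp":[0,0,-14],"rotation":[0,0,0]}
    - {"dp":[2,0,-10],"rotation":[0,0,0]}
    - {"dp":[0,0,0],"rotation":[0,0,0]}

```text
t: 8.17
eef_pos: [0.511, -0.1929, 0.1832]
ee_rot: [-1.564, 0.008, 0.339]
force: [-0.3, -0.4, -2.8]
width: 0.0132
```

Run:
```python
from h import *
np.set_printoptions(precision=4,suppress=True)
T=tool();f=arm.grab_frame('wrist');M=T@np.array(f['mount']);save('w6',f)
a=cv2.resize(f['pixels'][120:270,220:420,::-1],None,fx=4,fy=4,interpolation=cv2.INTER_CUBIC);cv2.imwrite('pics/w6z.png',a)
np.savez('w6.npz',T=M,**f);print(T)
```

```text
[[ 0.9431 -0.0095 -0.3323  0.511 ]
 [ 0.3324  0.0043  0.9431 -0.1929]
 [-0.0076 -0.9999  0.0073  0.1832]
 [ 0.      0.      0.      1.    ]]
```

View pics/w6z.png

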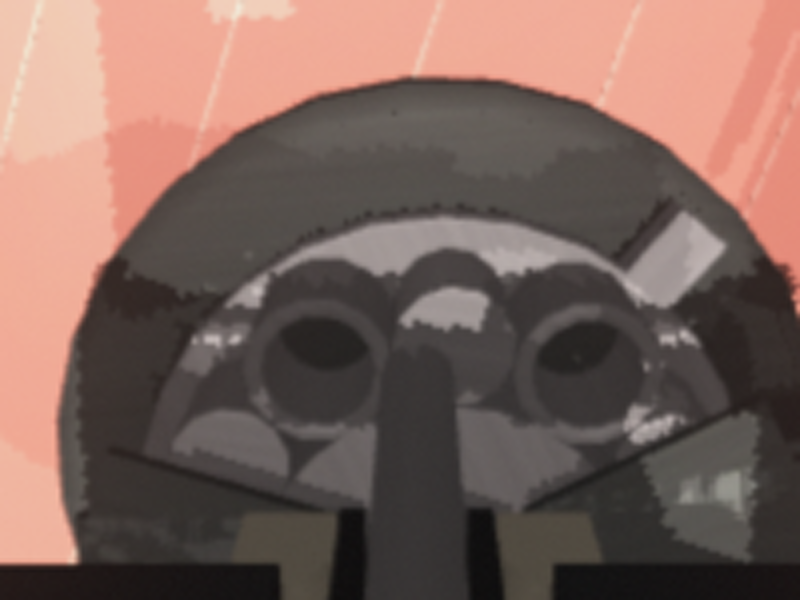

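The next hole is at the left, at zoom (318,370) or pixel (299.5,212.5). The old hole is at right, pixel (367,212).

Run:
```python
from h import *
np.set_printoptions(precision=4,suppress=True)
f=dict(np.load('w6.npz'));T=tool();ax=np.array([.5622,-.1666])
for u,v in [(299.3,212.5),(367,212)]:
  p=ray(f,u,v,.08,f['T']);d=p[:2]-ax;print(p,np.hypot(*d),np.degrees(np.arctan2(d[1],d[0])))
  a=np.arctan2(d[1],d[0]);q=ax+.058*np.array([np.cos(a),np.sin(a)]);print(q,'d',T[:3,:3].T@(np.r_[q,.127]-T[:3,3])*1000)
```

```text
[ 0.5237 -0.2104  0.08  ] 0.058321400525724494 -131.2710296816852
[ 0.5239 -0.2102] d [  7.3373  55.7363 -21.6706]
[ 0.5042 -0.1558  0.08  ] 0.05899936975930364 169.4880551843471
[ 0.5052 -0.156 ] d [ 7.6145 56.1815 35.6602]
```

>>> move_arm:
  deltas:
    - {"dp":[3,0,-12],"rotation":[-0.4,0,-0.4]}
    - {"dp":[4,0,-9],"rotation":[0,0,0]}
    - {"dp":[0,6,0],"rotation":[0,0,0]}
    - {"dp":[0,4,0],"rotation":[0,0,0]}
    - {"dp":[0,0,0],"rotation":[0,0,0]}

```text
t: 8.63
eef_pos: [0.5238, -0.2119, 0.1697]
ee_rot: [-1.568, 0.004, 0.336]
force: [-0.4, -0.1, -1.6]
width: 0.0135
```

Run:
```python
from h import *
np.set_printoptions(precision=4,suppress=True)
T=tool();print(T,arm.get_state()['force']);print('d',T[:3,:3].T@(np.array([.5239,-.2102,.127])-T[:3,3])*1000)
```

```text
[[ 0.944  -0.0048 -0.3298  0.5238]
 [ 0.3298  0.0012  0.944  -0.2119]
 [-0.0042 -1.      0.0027  0.1697]
 [ 0.      0.      0.      1.    ]] [-0.4199 -0.1078 -1.6467]
d [ 0.8521 42.6796  1.4938]
```

>>> move_arm:
  deltas:
    - {"dp":[0.5,10,1],"rotation":[0,0,0]}
    - {"dp":[0,12,0],"rotation":[0,0,0]}
    - {"dp":[0,10,0],"rotation":[0,0,0]}
    - {"dp":[0,5,0],"rotation":[0,0,0]}
    - {"dp":[0,0,0],"rotation":[0,0,0]}

```text
t: 9.05
eef_pos: [0.5229, -0.2094, 0.1286]
ee_rot: [-1.567, 0.005, 0.337]
force: [1.1, -0.6, -2.2]
width: 0.0132
```

```bash
python3 arc.py -166 5 .127
```

```text
t 9.05 theta -132.5373175061065 r 58.088852290423404 z 0.12860254483284791 F [ 1.1 -0.6 -2.2] rot [-1.6  0.   0.3]
[-2.8  1.6  6.2]
[-2.1  0.   6.4]
[-1.3  0.   6.6]
[-0.6  0.   6.7]
[0.2 0.  6.8]
```

>>> move_arm:
  deltas:
    - {"dp":[0,1.5,0],"rotation":[0,0,0]}
    - {"dp":[-3,0,6],"rotation":[0,0,0]}
    - {"dp":[-2,0,6.5],"rotation":[0,0,0]}
    - {"dp":[-1.5,0,6.5],"rotation":[0,0,0]}
    - {"dp":[-0.5,0,5],"rotation":[0,0,0]}

```text
t: 9.47
eef_pos: [0.5103, -0.189, 0.1283]
ee_rot: [-1.571, 0.001, 0.337]
force: [2.7, -3.4, -3.5]
width: 0.0133
```

```bash
python3 arc.py -172 5 .127
```

```text
t 9.4667 theta -156.675313514116 r 56.46712945885429 z 0.1282547038491753 F [ 2.7 -3.4 -3.5] rot [-1.6  0.   0.3]
[-1.7  1.3  3. ]
[ 0.  -0.   3.1]
[ 0.2 -0.   3.1]
[ 0.4 -0.   3.1]
[ 0.5 -0.   3.1]
```

>>> move_arm:
  deltas:
    - {"dp":[-1.5,1,3],"rotation":[0,0,0]}
    - {"dp":[0,0,3],"rotation":[0,0,0]}
    - {"dp":[0,0,3],"rotation":[0,0,0]}

```text
t: 9.72
eef_pos: [0.5063, -0.1796, 0.129]
ee_rot: [-1.573, -0.003, 0.339]
force: [2.2, -4.1, -2.1]
width: 0.0131
```

```bash
python3 arc.py -175 5 .127
```

```text
t 9.7167 theta -166.88396863678454 r 57.37611185822771 z 0.1290201429324817 F [ 2.2 -4.1 -2.1] rot [-1.6 -0.   0.3]
[-0.4  2.   1.7]
[ 0.2 -0.   1.6]
[ 0.3 -0.   1.6]
[ 0.3 -0.   1.6]
[ 0.4 -0.   1.6]
```

Two more millimetres at a time now, watching the force for the stop.

>>> move_arm:
  deltas:
    - {"dp":[0,1,2],"rotation":[0,0,0]}
    - {"dp":[0,0,2],"rotation":[0,0,0]}

```text
t: 9.88
eef_pos: [0.5056, -0.1769, 0.1292]
ee_rot: [-1.577, -0.003, 0.341]
force: [5.0, -15.6, -9.9]
width: 0.0131
```

>>> move_arm:
  deltas:
    - {"dp":[0,0,2],"rotation":[0,0,0]}
    - {"dp":[0,0,2],"rotation":[0,0,0]}

```text
t: 10.05
eef_pos: [0.5053, -0.1766, 0.1295]
ee_rot: [-1.583, -0.003, 0.343]
force: [6.2, -16.4, -11.2]
width: 0.0133
```

Force jumped to 17 N with no more travel, at the expected angle, so the collar is on its stop. I'll back off to the hole's centre, lower the bar to the floor, and look.

>>> move_arm:
  deltas:
    - {"dp":[0,1,-3],"rotation":[0.6,0,0.2]}
    - {"dp":[0,2,-1.5],"rotation":[0,0,0]}
    - {"dp":[0,1,0],"rotation":[0,0,0]}

```text
t: 10.3
eef_pos: [0.5052, -0.181, 0.1248]
ee_rot: [-1.572, 0.004, 0.342]
force: [-0.0, -0.7, -1.1]
width: 0.0133
```

```bash
python3 arc.py -166 1 .124
python3 - <<'E'
from h import *
np.set_printoptions(precision=4,suppress=True)
T=tool();f=arm.grab_frame('wrist');M=T@np.array(f['mount'])
a=cv2.resize(f['pixels'][120:270,220:420,::-1],None,fx=4,fy=4,interpolation=cv2.INTER_CUBIC);cv2.imwrite('pics/w7z.png',a)
np.savez('w7.npz',T=M,**f);print(T)
E
```

```text
t 10.3 theta -165.8091383661091 r 58.79202229888817 z 0.12477519482317694 F [-0.  -0.7 -1.1] rot [-1.6  0.   0.3]
[0.8 0.8 0.1]
[[ 0.9422 -0.0033 -0.3352  0.5052]
 [ 0.3352 -0.002   0.9422 -0.181 ]
 [-0.0038 -1.     -0.0008  0.1248]
 [ 0.      0.      0.      1.    ]]
```

View pics/w7z.png

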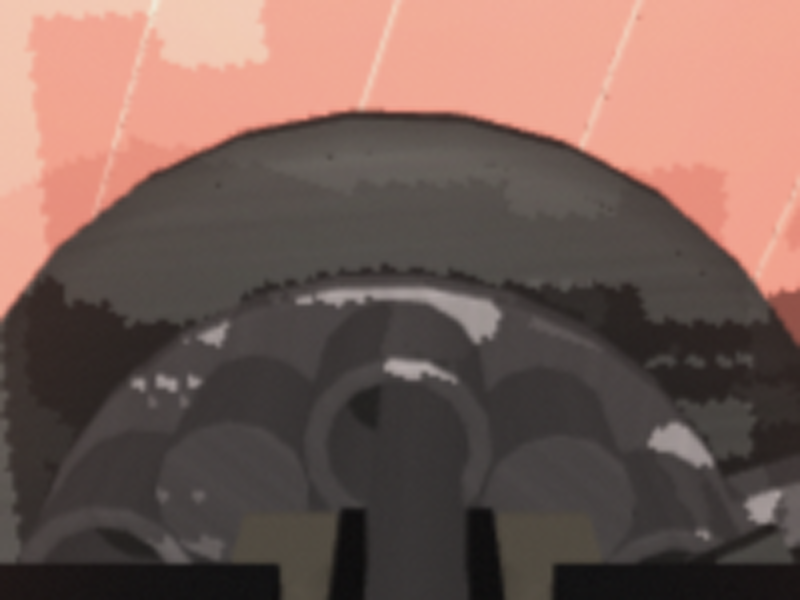

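The bar stands in the hole, slightly clockwise of its centre. I'll lower it the last bit and let go.

>>> move_arm:
  deltas:
    - {"dp":[0,1.5,-2],"rotation":[0,0,0]}
    - {"dp":[0,1,-0.5],"rotation":[0,0,0]}
    - {"dp":[0,0,0],"rotation":[0,0,0]}

```text
t: 10.6
eef_pos: [0.5055, -0.1826, 0.1226]
ee_rot: [-1.571, 0.004, 0.342]
force: [0.2, -0.5, -1.1]
width: 0.0132
```

>>> move_arm:
  deltas:
    - {"dp":[0,0,0],"rotation":[0,0,0]}
    - {"dp":[0,0,0],"rotation":[0,0,0]}
    - {"dp":[0,0,0],"rotation":[0,0,0]}
    - {"dp":[0,0,0],"rotation":[0,0,0]}
    - {"dp":[0,0,0],"rotation":[0,0,0]}
  jaw: 0

```text
t: 11.02
eef_pos: [0.5055, -0.1821, 0.1227]
ee_rot: [-1.571, 0.004, 0.343]
force: [0.7, 0.3, -0.2]
width: 0.041
```

>>> move_arm:
  deltas:
    - {"dp":[0,0,0],"rotation":[0,0,0]}
    - {"dp":[0,0,0],"rotation":[0,0,0]}
    - {"dp":[0,0,0],"rotation":[0,0,0]}
    - {"dp":[0,0,0],"rotation":[0,0,0]}
    - {"dp":[0,0,0],"rotation":[0,0,0]}

```text
t: 11.43
eef_pos: [0.5056, -0.182, 0.1226]
ee_rot: [-1.571, 0.004, 0.343]
force: [0.1, -0.3, -0.3]
width: 0.0739
```

Run:
```python
from h import *
np.set_printoptions(precision=4,suppress=True)
f=arm.grab_frame('wrist');save('w8',f)
```

```text
(no output)
```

View pics/w8.png

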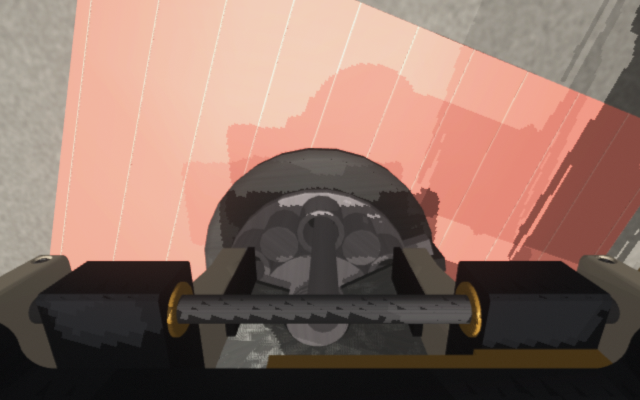

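The bar stands upright between the open fingers, at column 323. I'll retreat straight up.

>>> move_arm:
  deltas:
    - {"dp":[0,-20,0],"rotation":[0,0,0]}
    - {"dp":[0,-35,0],"rotation":[0,0,0]}
    - {"dp":[0,-35,0],"rotation":[0,0,0]}
    - {"dp":[0,-35,0],"rotation":[0,0,0]}
    - {"dp":[0,-30,0],"rotation":[0,0,0]}

```text
t: 11.9
eef_pos: [0.5013, -0.1814, 0.2753]
ee_rot: [-1.563, 0.019, 0.341]
force: [0.7, -0.1, 0.7]
width: 0.0871
```

>>> move_arm:
  deltas:
    - {"dp":[0,-20,0],"rotation":[0,0,0]}
    - {"dp":[0,0,0],"rotation":[0,0,0]}
    - {"dp":[0,0,0],"rotation":[0,0,0]}

```text
t: 12.15
eef_pos: [0.5044, -0.1822, 0.3047]
ee_rot: [-1.569, 0.008, 0.342]
force: [-0.7, 1.2, -1.2]
width: 0.0878
```

Run:
```python
from h import *
np.set_printoptions(precision=4,suppress=True)
T=tool();f=arm.grab_frame('wrist');save('w9',f);M=T@np.array(f['mount']);np.savez('w9.npz',T=M,**f)
g=arm.grab_frame('side');a=cv2.resize(g['pixels'][70:230,270:450,::-1],None,fx=3.5,fy=3.5,interpolation=cv2.INTER_CUBIC);cv2.imwrite('pics/s9z.png',a);print(T)
```

```text
[[ 0.9421 -0.0082 -0.3353  0.5044]
 [ 0.3353 -0.0014  0.9421 -0.1822]
 [-0.0082 -1.      0.0015  0.3047]
 [ 0.      0.      0.      1.    ]]
```

View pics/w9.png

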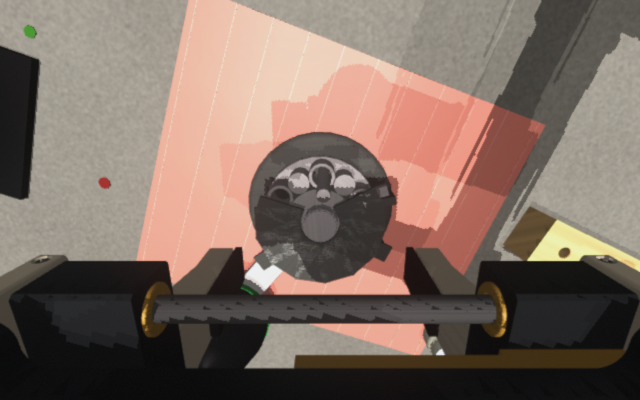

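View pics/s9z.png

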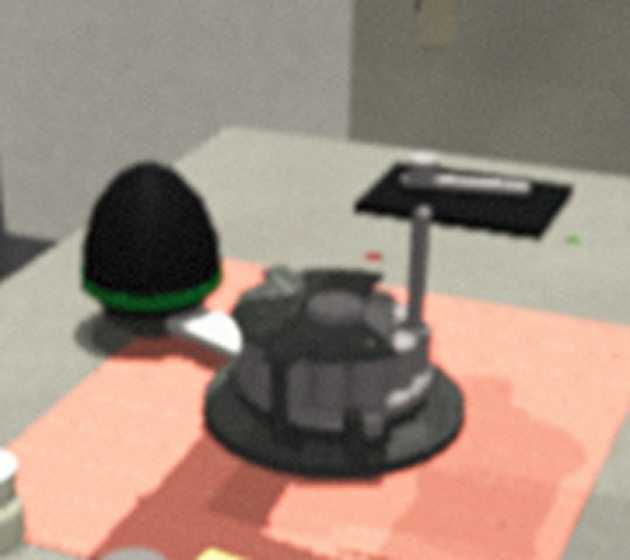

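Run:
```python
from h import *
np.set_printoptions(precision=4,suppress=True)
f=dict(np.load('w9.npz'));ax=np.array([.5622,-.1666])
a=cv2.resize(f['pixels'][125:255,240:410,::-1],None,fx=4.5,fy=4.5,interpolation=cv2.INTER_CUBIC);cv2.imwrite('pics/w9z.png',a)
for u in (319.5,321,322.5):
  d=ray(f,u,173,.08,f['T'])[:2]-ax;print(np.hypot(*d),np.degrees(np.arctan2(d[1],d[0])))
s=arm.get_state();print(s['t'],s['qd'],s['force'])
```

```text
0.062203260667047865 -159.88667809041948
0.06221184275851625 -161.5526194864849
0.06227298139806625 -163.21672603511252
12.25 [ 0.0022  0.0168 -0.0225 -0.0066  0.002  -0.0018] [ 0.0171 -0.4211  0.0437]
```

View pics/w9z.png

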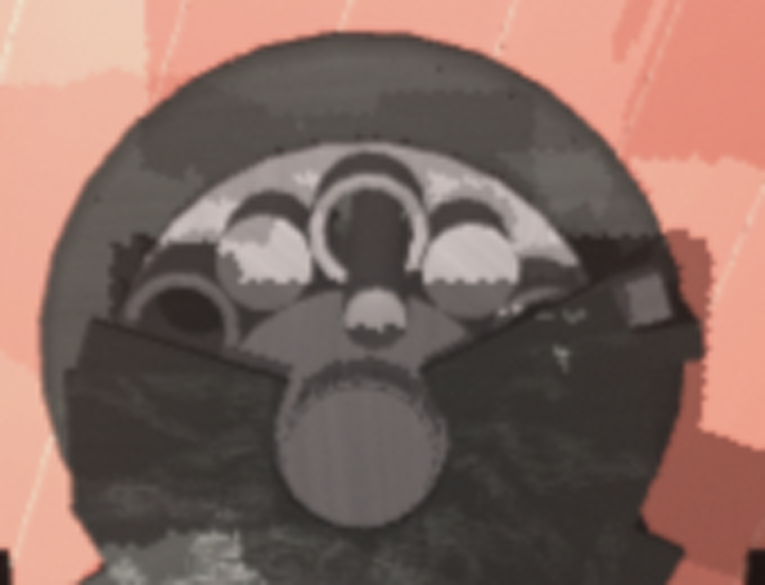

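```bash
python3 -c "
from station import arm
print(arm.job_done())"
```

```text
the job is handed in; nothing more can be done
None
```

The collar is turned clockwise onto its stop. The bar stands released in its second hole, and I handed the job in at about 12 s of the 48 s allowed.

**What I did:** I took the bar from the block and put it into hole A. I pushed the collar round about 50°, then lifted the bar clear and put it into the next hole behind. I pushed on about 31° more to the stop. Then I centred the bar, lowered it, let go and backed straight up.

**Last checks:**
- **Stop:** The push force jumped from about 5 N to 17 N with no further travel. The bar was then about 36° short of the cover edge, so it was not the cover resisting.
- **Bar and gripper:** The last side and wrist pictures show the bar upright in its hole and the gripper clear above it.
- **Collar angle:** My image estimate was about 1.69 rad against the nominal 1.745 at the stop. That is within a few degrees of measuring error, and I take the force rise as the surer sign.
- **Opening width:** The cover opening measured about 120° instead of 110°, but the hole positions agreed between views to 1–2 mm, apart from one early reading of a hole I did not use, which was off by about 6 mm.

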